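Put the reagent bottles back in their storage trays

ROBOT

A 6-joint arm with a two-finger parallel gripper is mounted at the origin on the work surface. World frame = base frame: x ahead of the robot, y to its left, z up, the work surface at z = 0. Lengths are in mm, angles in degrees, forces in N, time in s.
With the tool pointing down it reaches from about 275 to 725 mm from the base axis. Payload 5.6 kg.
Tool frame: the origin (TCP) lies midway between the tips of the shut fingers; the grasp point (between the pads) lies 19 mm behind it; z points along the fingers, y is the line along which they close (so a half turn about z gives the same grasp; the last joint's range is limited). The gripper opens to 85 mm and grips with 20 to 120 N. Pads are 22 mm wide; open, the fingers measure 114 mm over their backs; the gripper's body (76 mm by 85 mm) begins 54 mm behind the grasp point. The pads swing forward as they close: fully open they stand 13 mm farther back than shut.
Start: joints at [-49.011, 14.616, 6.199, 0, -81.583, -16.306], TCP at [229.697, -499.732, 231.283] pointing down, gripper open.
Joint ranges: [-168.99, 168.99], [-69.2, 112.95], [-62.41, 85.93], [-164.36, 98.24], [-168.68, -3.75], [-174.98, 174.98]. Speed limits (degrees/s): [147.25, 147.25, 180, 180, 180, 180].

INTERFACE

Orientations are given as [roll, pitch, yaw] about the fixed x, y, z axes, in that order (R = Rz(yaw) Ry(pitch) Rx(roll)).
In Python, from workcell import bot gives the robot as it stands.
- The arm moves only by the tool drive_tool, never from a script. Its argument "steps" is one flat list of numbers, 7 for each row, row after row: the shift along the tool's x, y, z in m, then the turn, a rotation vector about the tool's x, y, z in degrees, then the closure, from -1 (fully open) to 1 (shut). A call has exactly 8 rows; each row is the pose to reach, as a shift and turn from the pose commanded when the call began, along the tool's axes at that moment; what a row does not reach only later rows make up. A row lasts 1/10 s, in which the tool goes at most 50 mm and 8.59 degrees, less where a joint would pass 70% of its speed; a pose out of reach is approached as far as the arm can. A call with a gripper value outside its range is refused whole. The fingers move at their own pace and stop on an object; "grip_force" is the grip in N (left out, the last holds). Time passes only in rows, so rows that repeat a pose let the fingers close, or fill a call up. It gives the time, the measured TCP pose, the force, the opening and the grip force at its end, in the units of the state.
- bot.state(): the state, without advancing time (a new reading comes with each control period).
- bot.snapshot(name): name is "scene" or "top"; returns (picture, depth): 420x560x3 uint8, red, green, blue; 420x560 float32, mm along the optical axis (not along the pixel's ray), 0 where there is no reading.
- bot.camera_params(name): a dict with "camera_matrix" (3x3 intrinsics, pixels), "k1" (the pictures are not rectified: a ray, as slopes to the right and down, at radius r is drawn at 1 + k1 r^2 times it, then the intrinsics apply), "xyz" and "attitude" of the camera in the world. Camera axes: x right, y down, z forward; pixel columns grow to the right and rows downward; lengths in mm; the calibration is good to about 2 mm. A picture is of the moment at which its call begins. camera_params takes no time and is no camera call.
- bot.sign_off(): hands the job in; it is judged then, once.
Trained networks look in the newest picture that a camera, given by its name, has taken for a name from the list of things; names that differ only in an ending like _2 or _b are one class to them, and where a whole thing is asked for, a point or a joint stands for the part that bears it (a point fixed in the world has none). Each returns a list of dicts, best first, with "p" (0 to 1); they miss things now and then, are a little off and sometimes report something else, mostly with a low value. They report only what shows in the picture. A call takes as long as a camera call.
- bot.regions_of(camera, target): "region" (420x560 bool, what is visible of it) and "xy" ([column, row] in pixels, amid what is visible of it).
- bot.landmark_of(camera, target): "xy" ([column, row] in pixels: a listed point, or the origin of a listed thing).
The state is a dict: "clock": time; "joint_pos": joint angles; "joint_velocities": joint speeds; "effort": joint torques, N m; "ee_pos": TCP position; "ee_rot": TCP orientation; "force": force on the tool from outside, world axes, zero at the start; "torque": the same for the moment, N m; "finger_gap": opening from 0.0 (shut) to 1.0 (fully open); "grip_force": force on a finger pad.
Only numpy, scipy, OpenCV 4.12 (cv2) and the standard library are available. Lean on these libraries where they do the work, as an engineer would, in place of code of your own. Each camera call takes 0.05 s, during which the arm holds its last target. There are 200 camera calls.

TASK

Clear the bench by putting the four loose reagent bottles back: stand each one upright on the floor of the storage tray that already holds a bottle of its kind (amber glass with black cap, white plastic with white cap, clear glass with blue cap). Glass chips, so set them down without dropping any or tipping any over, and leave the bottles that are already in the trays standing where they are.

Things in the scene. Friction and masses are not known exactly. Their poses are not given: they have to be found in the camera images.
- amber_large: larger amber glass bottle, black cap, 94 mm tall, body 39 mm in diameter and straight up to 62 mm, then a sloping shoulder to the cap; cap 26 mm in diameter, 20 mm high; about 0.13 kg. Loose on the bench at the start. Origin: centre of its underside; z up along the bottle
- amber_small: smaller amber glass bottle, black cap, 79 mm tall, body 33 mm in diameter and straight up to 49 mm, then a sloping shoulder to the cap; cap 24 mm in diameter, 19 mm high; about 0.075 kg. Loose on the bench at the start. Origin: centre of its underside; z up along the bottle
- white_bottle: white plastic wide-mouth bottle, white cap, 86 mm tall, body 39 mm in diameter and straight up to 60 mm, then a short shoulder to the cap; cap 33 mm in diameter, 19 mm high; about 0.09 kg. Loose on the bench at the start. Origin: centre of its underside; z up along the bottle
- clear_bottle: clear glass bottle, blue cap, 94 mm tall, body 39 mm in diameter and straight up to 62 mm, then a sloping shoulder to the cap; cap 28 mm in diameter, 21 mm high; about 0.13 kg. Loose on the bench at the start. Origin: centre of its underside; z up along the bottle
- tray_amber: a white open plastic storage tray with plain upright sides, fixed to the bench; it is the one that holds the amber bottles. Outside 182 mm along its y, 112 mm along its x, plus a 4 mm rim lip all round; inside 174 x 104 mm; sides 32 mm high, floor 4 mm thick. Origin: centre of its underside, on the bench; x and y along its short and long sides, z up; the tray lies turned by up to 0.3 rad
- tray_white: a blue open plastic storage tray with plain upright sides, fixed to the bench; it is the one that holds the white plastic bottles. Outside 182 mm along its y, 112 mm along its x, plus a 4 mm rim lip all round; inside 174 x 104 mm; sides 32 mm high, floor 4 mm thick. Origin: centre of its underside, on the bench; x and y along its short and long sides, z up; the tray lies turned by up to 0.3 rad
- tray_clear: a grey open plastic storage tray with plain upright sides, fixed to the bench; it is the one that holds the clear glass bottles. Outside 182 mm along its y, 112 mm along its x, plus a 4 mm rim lip all round; inside 174 x 104 mm; sides 32 mm high, floor 4 mm thick. Origin: centre of its underside, on the bench; x and y along its short and long sides, z up; the tray lies turned by up to 0.3 rad
- stored_amber: an amber glass bottle like the larger loose one (94 mm tall, 39 mm in diameter) that already stands in the tray for amber bottles, at a place along the tray's middle line (its y axis) that differs from start to start, near the tray's -y end, so that the two loose amber bottles fit in a row beside it. Origin: centre of its underside; z up along the bottle
- stored_white: a white plastic bottle like the loose one (86 mm tall, 39 mm in diameter) that already stands in the tray for white bottles, at a place along the tray's middle line (its y axis) that differs from start to start, with room for the loose one on the freer side. Origin: centre of its underside; z up along the bottle
- stored_clear: a clear glass bottle with blue cap like the loose one (94 mm tall, 39 mm in diameter) that already stands in the tray for clear bottles, at a place along the tray's middle line (its y axis) that differs from start to start, with room for the loose one on the freer side. Origin: centre of its underside; z up along the bottle

How it is judged (in metres and radians):
At the end, for the whole second after the job is handed in: Each loose bottle stands in the tray of its kind: inside the sides, underside less than 10 mm above the tray's underside, upright within 0.1 rad, at rest. The three bottles already there still stand so, within 15 mm of where they were (x of amber_large in the frame of tray_amber between -0.045 and 0.045 m and y of amber_large in the frame of tray_amber between -0.08 and 0.08 m and z of each of amber_large, amber_small, stored_amber in the frame of tray_amber below 0.01 m and angle between each of amber_large, amber_small, white_bottle, clear_bottle, stored_amber, stored_white, stored_clear's own z axis and vertical below 0.1 rad and linear speed of each of amber_large, amber_small, white_bottle, clear_bottle, stored_amber, stored_white, stored_clear below 0.02 m/s and x of amber_small in the frame of tray_amber between -0.045 and 0.045 m and y of amber_small in the frame of tray_amber between -0.08 and 0.08 m and x of white_bottle in the frame of tray_white between -0.045 and 0.045 m and y of white_bottle in the frame of tray_white between -0.08 and 0.08 m and z of each of white_bottle, stored_white in the frame of tray_white below 0.01 m and x of clear_bottle in the frame of tray_clear between -0.045 and 0.045 m and y of clear_bottle in the frame of tray_clear between -0.08 and 0.08 m and z of each of clear_bottle, stored_clear in the frame of tray_clear below 0.01 m and x of stored_amber in the frame of tray_amber between -0.045 and 0.045 m and y of stored_amber in the frame of tray_amber between -0.08 and 0.08 m and distance of each of stored_amber, stored_white, stored_clear from where it was at the start of the episode below 0.015 m and x of stored_white in the frame of tray_white between -0.045 and 0.045 m and y of stored_white in the frame of tray_white between -0.08 and 0.08 m and x of stored_clear in the frame of tray_clear between -0.045 and 0.045 m and y of stored_clear in the frame of tray_clear between -0.08 and 0.08 m); the robot touches nothing.
It fails at once if a bottle is dropped or thrown: it moves faster than 0.6 m/s while no finger touches it ((linear speed of amber_large above 0.6 m/s and contact force between amber_large and the fingers below 0.01 N) or (linear speed of amber_small above 0.6 m/s and contact force between amber_small and the fingers below 0.01 N) or (linear speed of white_bottle above 0.6 m/s and contact force between white_bottle and the fingers below 0.01 N) or (linear speed of clear_bottle above 0.6 m/s and contact force between clear_bottle and the fingers below 0.01 N)).
It fails at once if a loose bottle is tipped more than 0.6 rad (angle between any of amber_large, amber_small, white_bottle, clear_bottle's own z axis and vertical above 0.6 rad).
It fails at once if a bottle already in a tray is shifted more than 15 mm or tipped more than 0.3 rad (distance of any of stored_amber, stored_white, stored_clear from where it was at the start of the episode above 0.015 m or angle between any of stored_amber, stored_white, stored_clear's own z axis and vertical above 0.3 rad).
It also fails if it takes over 104 s, if anything falls off the work surface, if the arm or the gripper's body presses on something with over 40 N, if the wrist force passes 120 N, or if a joint passes its speed limit or range.

## Working session

There is one attempt and no reset: what is moved stays moved. The work goes in short steps, Python scripts to look and compute and a tool call to move; the robot and the scene stay as the last step left them, time stands still between calls to the robot, and variables do not carry over. Pictures are saved under pics/ and viewed, at most 14 in all, crops included, and the job is handed in when it is done.

Besides the shell and the picture viewer there is one more tool, called after "Call:" as a command line: name --argument value ..., lists and objects as JSON in quotes. drive_tool: Moves the arm, as the interface text tells. Its arguments: {"type":"object","properties":{"steps":{"type":"array"},"grip_force":{"type":"number"}},"required":["steps"]}

```bash
mkdir -p pics
cat > h.py <<'E'
import numpy as np, cv2
from scipy.spatial.transform import Rotation as R
from workcell import bot
def cam(n):
    p=bot.camera_params(n); return p
def rot(p):
    a=np.array(p["attitude"],float)
    return a if a.shape==(3,3) else R.from_euler('xyz',a,degrees=True).as_matrix()
def rays(p,uv):
    K=np.array(p["camera_matrix"]);uv=np.atleast_2d(np.array(uv,float))
    d=(uv-[K[0,2],K[1,2]])/[K[0,0],K[1,1]]
    x=d.copy()
    for _ in range(20): x=d/(1+p["k1"]*(x**2).sum(1,keepdims=True))
    return np.c_[x,np.ones(len(x))]@rot(p).T
def at_z(p,uv,z):
    r=rays(p,uv);o=np.array(p["xyz"],float)
    return o+r*((z-o[2])/r[:,2])[:,None]
def cloud(p,depth,mask):
    v,u=np.nonzero(mask&(depth>0))
    return np.array(p["xyz"],float)+rays(p,np.c_[u,v])*depth[v,u][:,None]
E
python3 - <<'E'
from h import *
for n in("scene","top"):
    im,d=bot.snapshot(n); cv2.imwrite(f"pics/{n}0.png",im[...,::-1]); print(n,bot.camera_params(n))
    p=bot.camera_params(n)
    for t in "amber_large amber_small white_bottle clear_bottle stored_amber stored_white stored_clear tray_amber tray_white tray_clear".split():
        for r in bot.regions_of(n,t)[:4]:
            if r["p"]<.2: continue
            c=cloud(p,d,r["region"])
            if len(c)<10: print(t,"nodepth",r["xy"]);continue
            zt=np.percentile(c[:,2],95); top=c[c[:,2]>zt-6]
            print(t,round(r["p"],2),np.round(r["xy"]),len(c),"ztop",round(zt),"topmean",np.round(np.median(top,0)),"rng",np.round((top.min(0)+top.max(0))/2))
print(bot.state())
E
```

```text
scene {'camera_matrix': array([[451.68038747,   0.        , 282.19505062],
       [  0.        , 451.68038747, 212.44549054],
       [  0.        ,   0.        ,   1.        ]]), 'k1': -0.10218895091474768, 'xyz': array([1196.30183496,   60.3140537 ,  707.37732679]), 'attitude': array([-135.5399558 ,   -0.55511248,   97.38867723])}
amber_large 0.73 [359. 183.] 589 ztop 96 topmean [438. 137.  95.] rng [434. 138.  94.]
amber_small 0.91 [274. 200.] 425 ztop 80 topmean [509. -38.  80.] rng [506. -39.  78.]
white_bottle 0.95 [314. 190.] 641 ztop 88 topmean [471.  41.  87.] rng [470.  41.  87.]
clear_bottle 0.66 [235. 186.] 660 ztop 95 topmean [ 484. -130.   95.] rng [ 482. -130.   94.]
stored_amber 0.89 [246. 249.] 774 ztop 100 topmean [661. -73.  99.] rng [660. -73.  98.]
stored_white 0.77 [433. 216.] 747 ztop 92 topmean [529. 295.  92.] rng [528. 295.  90.]
stored_clear 0.85 [176. 189.] 600 ztop 99 topmean [ 520. -246.   99.] rng [ 517. -246.   97.]
stored_clear 0.41 [245. 249.] 732 ztop 100 topmean [662. -73.  99.] rng [660. -73.  98.]
stored_clear 0.29 [235. 186.] 608 ztop 96 topmean 
[... 1880 characters left out ...]
 -298.   61.]
{'clock': 1.1, 'joint_pos': array([-4.90098163e+01,  1.46168515e+01,  6.20078263e+00, -7.08595196e-04,
       -8.15830960e+01, -1.63064383e+01]), 'joint_velocities': array([ 0.13552059, -0.0780571 ,  0.02241118,  0.04387243,  0.08587766,
       -0.10925392]), 'effort': array([-6.82832888e-04, -3.86408222e+01,  2.38070655e+01,  5.36809042e+00,
       -5.77622050e-04,  3.83007546e-06]), 'ee_pos': array([ 229.71732262, -499.73532725,  231.28437492]), 'ee_rot': array([-1.79999395e+02,  9.07241864e-04, -1.55316358e+02]), 'force': array([0.42066232, 0.05599093, 0.07338665]), 'torque': array([ 0.06887594, -0.0086993 ,  0.01349889]), 'grip_force': 0.0, 'finger_gap': 1.0020464264362001}
```

Run:
```python
from h import *
n="top";p=cam(n);im,d=bot.snapshot(n)
for t,cx,s in (("tray_amber",(657,-73),0),("tray_white",(527,296),0),("tray_clear",(516,-247),0)):
    r=bot.regions_of(n,t)[0]; c=cloud(p,d,cv2.dilate(r["region"].astype(np.uint8),np.ones((5,5)))>0)
    q=c[(c[:,2]>26)&(c[:,2]<38)][:,:2].astype(np.float32)
    (x,y),(w,h),a=cv2.minAreaRect(q)
    if w>h: w,h,a=h,w,a+90   # a = dir of short side = x
    a=(a+90)%180-90
    l=R.from_euler('z',-a,degrees=True).as_matrix()[:2,:2]@(np.array(cx)-[x,y])
    print(t,np.round([x,y,w,h,a],1),"stored local",np.round(l,1))
```

```text
tray_amber [667.3 -19.6 121.2 190.6  -9.4] stored local [ -1.5 -54.4]
tray_white [513.2 322.4 120.9 193.5   7.9] stored local [ 10.  -28.1]
tray_clear [ 503.8 -298.8  118.1  190.3   -1.7] stored local [10.7 52.1]
```

View pics/top0.png

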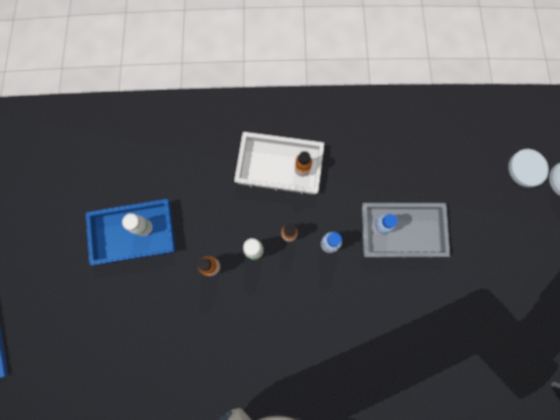

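View pics/scene0.png

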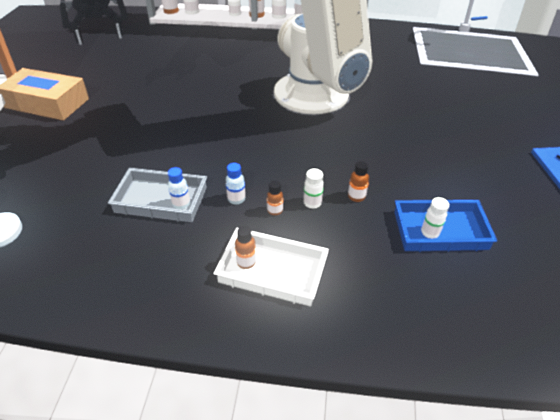

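The networks' hits match the pictures. In the top view, from left to right, the loose bottles are amber_large (209,268), white (253,247), amber_small (290,232) and clear (330,241). The trays are blue on the left, white at the top centre and grey on the right. I'll take the clear bottle first.

Call:
drive_tool --steps '[-0.041,0.0245,0.004,0,0,-8.16,-1,-0.082,0.049,0.008,0,0,-16.3,-1,-0.123,0.074,0.012,0,0,-24.5,-1,-0.164,0.0985,0.016,0,0,-32.65,-1,-0.205,0.123,0.02,0,0,-40.8,-1,-0.246,0.148,0.024,0,0,-49,-1,-0.287,0.172,0.027,0,0,-57.1,-1,-0.328,0.197,0.03,0,0,-65.3,-1]' --grip_force 40

```text
clock: 2.1
ee_pos: [446.3, -182.0, 201.5]
ee_rot: [-180.0, -0.0, -89.7]
force: [1.0, -0.5, 0.5]
finger_gap: 1.001
grip_force: 0.0
```

Call:
drive_tool --steps '[-0.027,-0.018,0.03,0,0,0,-1,-0.0535,-0.0355,0.055,0,0,0,-1,-0.0535,-0.0355,0.08,0,0,0,-1,-0.0535,-0.0355,0.11,0,0,0,-1,-0.0535,-0.0355,0.14,0,0,0,-1,-0.0535,-0.0355,0.16,0,0,0,-1,-0.0535,-0.0355,0.173,0,0,0,-1,-0.0535,-0.0355,0.173,0,0,0,-1]'

```text
clock: 2.9
ee_pos: [479.5, -130.2, 26.5]
ee_rot: [179.8, 0.0, -90.0]
force: [-0.7, 0.6, -0.1]
finger_gap: 0.999
grip_force: 0.0
```

Call:
drive_tool --steps '[0,0,0,0,0,0,-0.3,0,0,0,0,0,0,0,0,0,0,0,0,0,0.2,0,0,0,0,0,0,0.4,0,0,0,0,0,0,1,0,0,0,0,0,0,1,0,0,0,0,0,0,1,0,0,0,0,0,0,1]'

```text
clock: 3.7
ee_pos: [481.7, -130.4, 29.3]
ee_rot: [-179.9, -0.0, -90.0]
force: [-1.0, 0.9, 6.2]
finger_gap: 0.441
grip_force: 40.3
```

Call:
drive_tool --steps '[0,0,-0.02,0,0,0,1,0,0,-0.05,0,0,0,1,0.01,-0.002,-0.085,0,0,0,1,0.035,-0.006,-0.115,0,0,0,1,0.07,-0.012,-0.12,0,0,0,1,0.11,-0.017,-0.12,0,0,0,1,0.15,-0.022,-0.12,0,0,0,1,0.18,-0.022,-0.12,0,0,0,1]'

```text
clock: 4.5
ee_pos: [502.8, -312.2, 147.7]
ee_rot: [180.0, 0.0, -90.1]
force: [0.4, -0.7, -1.4]
finger_gap: 0.443
grip_force: 40.5
```

Call:
drive_tool --steps '[0.013,0,0.015,0,0,0,1,0.013,0,0.04,0,0,0,1,0.013,0,0.065,0,0,0,1,0.013,0,0.085,0,0,0,1,0.013,0,0.1,0,0,0,1,0.013,0,0.108,0,0,0,1,0.013,0,0.112,0,0,0,1,0.013,0,0.114,0,0,0,1]'

```text
clock: 5.3
ee_pos: [503.0, -323.1, 34.2]
ee_rot: [-180.0, -0.0, -90.0]
force: [-0.0, -0.4, -0.7]
finger_gap: 0.44
grip_force: 40.5
```

Call:
drive_tool --steps '[0,0,0.0005,0,0,0,1,0,0,0.001,0,0,0,1,0,0,0.001,0,0,0,1,0,0,0.001,0,0,0,1,0,0,0.001,0,0,0,1,0,0,0.001,0,0,0,1,0,0,0.001,0,0,0,1,0,0,0.001,0,0,0,1]'

```text
clock: 6.1
ee_pos: [503.0, -323.3, 33.4]
ee_rot: [-180.0, -0.0, -90.0]
force: [0.7, -0.8, -1.0]
finger_gap: 0.449
grip_force: 40.5
```

Call:
drive_tool --steps '[0,0,0.0004,0,0,0,1,0,0,0.0008,0,0,0,1,0,0,0.0012,0,0,0,1,0,0,0.0016,0,0,0,1,0,0,0.002,0,0,0,1,0,0,0.002,0,0,0,1,0,0,0.002,0,0,0,1,0,0,0.002,0,0,0,1]'

```text
clock: 6.9
ee_pos: [503.0, -323.4, 33.3]
ee_rot: [-180.0, -0.1, -90.0]
force: [-2.7, 4.1, 12.3]
finger_gap: 0.448
grip_force: 41.7
```

Call:
drive_tool --steps '[0,0,-0.0015,0,0,0,1,0,0,-0.0015,0,0,0,0.05,0,0,-0.0015,0,0,0,-0.1,0,0,-0.0015,0,0,0,-0.3,0,0,-0.0015,0,0,0,-0.5,0,0,-0.0015,0,0,0,-0.6,0,0,-0.015,0,0,0,-0.6,0,0,-0.035,0,0,0,-0.6]'

```text
clock: 7.7
ee_pos: [501.9, -322.9, 65.3]
ee_rot: [179.8, 0.1, -90.0]
force: [0.4, -0.4, 0.3]
finger_gap: 0.801
grip_force: 0.0
```

Call:
drive_tool --steps '[0,0,-0.04,0,0,0,-1,0,0,-0.08,0,0,0,-1,-0.045,-0.002,-0.1,0,0,0,-1,-0.093,-0.002,-0.1,0,0,0,-1,-0.141,-0.002,-0.1,0,0,0,-1,-0.189,-0.002,-0.1,0,0,0,-1,-0.237,-0.002,-0.09,0,0,0,-1,-0.285,-0.002,-0.07,0,0,0,-1]'

```text
clock: 8.5
ee_pos: [505.9, -38.1, 138.3]
ee_rot: [-179.8, 0.0, -90.0]
force: [1.5, 0.1, -0.3]
finger_gap: 0.996
grip_force: 0.0
```

Call:
drive_tool --steps '[0,0,0.02,0,0,0,-1,0,0,0.045,0,0,0,-1,0,0,0.07,0,0,0,-1,0,0,0.09,0,0,0,-1,0,0,0.105,0,0,0,-1,0,0,0.114,0,0,0,-1,0,0,0.114,0,0,0,-0.3,0,0,0.114,0,0,0,0]'

```text
clock: 9.3
ee_pos: [505.5, -40.1, 23.6]
ee_rot: [-180.0, -0.0, -90.0]
force: [0.3, 1.0, 0.1]
finger_gap: 0.69
grip_force: 0.0
```

Call:
drive_tool --steps '[0,0,0,0,0,0,0.2,0,0,0,0,0,0,0.4,0,0,0,0,0,0,0.6,0,0,0,0,0,0,1,0,0,0,0,0,0,1,0,0,0,0,0,0,1,0,0,0,0,0,0,1,0,0,0,0,0,0,1]'

```text
clock: 10.1
ee_pos: [505.8, -40.1, 24.1]
ee_rot: [-179.9, 0.0, -90.0]
force: [-1.2, 1.0, 6.2]
finger_gap: 0.372
grip_force: 39.8
```

Call:
drive_tool --steps '[0,0,-0.02,0,0,0,1,0,0,-0.05,0,0,0,1,-0.011,-0.025,-0.065,0,0,0,1,-0.0266,-0.06,-0.065,0,0,0,1,-0.042,-0.095,-0.065,0,0,0,1,-0.0576,-0.13,-0.065,0,0,0,1,-0.07,-0.158,-0.065,0,0,0,1,-0.0757,-0.171,-0.065,0,0,0,1]'

```text
clock: 10.9
ee_pos: [677.5, 36.7, 86.7]
ee_rot: [179.9, 0.0, -90.0]
force: [0.0, -0.6, -0.4]
finger_gap: 0.373
grip_force: 39.9
```

Call:
drive_tool --steps '[0,0,0.01,0,0,0,1,0,0,0.025,0,0,0,1,0,0,0.04,0,0,0,1,0,0,0.05,0,0,0,1,0,0,0.055,0,0,0,1,0,0,0.057,0,0,0,1,0,0,0.059,0,0,0,1,0,0,0.059,0,0,0,1]'

```text
clock: 11.7
ee_pos: [676.2, 35.5, 29.4]
ee_rot: [-180.0, 0.0, -90.0]
force: [0.9, 0.0, -0.4]
finger_gap: 0.369
grip_force: 40.0
```

Call:
drive_tool --steps '[0,0,0.0005,0,0,0,1,0,0,0.001,0,0,0,1,0,0,0.0015,0,0,0,1,0,0,0.002,0,0,0,1,0,0,0.0025,0,0,0,1,0,0,0.0025,0,0,0,1,0,0,0.0025,0,0,0,1,0,0,0.0025,0,0,0,1]'

```text
clock: 12.5
ee_pos: [676.3, 35.6, 28.2]
ee_rot: [-179.9, -0.0, -90.0]
force: [-3.7, 1.1, 7.5]
finger_gap: 0.372
grip_force: 40.6
```

Call:
drive_tool --steps '[0,0,-0.001,0,0,0,0.4,0,0,-0.001,0,0,0,0.2,0,0,-0.001,0,0,0,0.05,0,0,-0.001,0,0,0,-0.15,0,0,-0.001,0,0,0,-0.3,0,0,-0.001,0,0,0,-0.3,0,0,-0.015,0,0,0,-0.3,0,0,-0.04,0,0,0,-0.3]'

```text
clock: 13.3
ee_pos: [674.8, 35.3, 65.7]
ee_rot: [179.8, -0.0, -90.0]
force: [0.7, 0.5, 0.7]
finger_gap: 0.651
grip_force: 0.0
```

Call:
drive_tool --steps '[0,0,-0.04,0,0,0,-0.3,0,0,-0.08,0,0,0,-1,-0.02,0.04,-0.08,0,0,0,-1,-0.04,0.085,-0.08,0,0,0,-1,-0.06,0.13,-0.08,0,0,0,-1,-0.08,0.175,-0.08,0,0,0,-1,-0.095,0.215,-0.075,0,0,0,-1,-0.103,0.241,-0.07,0,0,0,-1]'

```text
clock: 14.1
ee_pos: [433.1, 139.3, 137.9]
ee_rot: [-179.9, 0.1, -89.9]
force: [0.8, 0.5, 0.4]
finger_gap: 1.002
grip_force: 0.0
```

```bash
cat > look.py <<'E'
from h import *
import sys
n="scene";p=cam(n);im,d=bot.snapshot(n);cv2.imwrite(f"pics/{sys.argv[1]}.png",im[...,::-1])
for t in "amber_large amber_small white_bottle clear_bottle stored_amber stored_white stored_clear".split():
    for r in bot.regions_of(n,t)[:3]:
        if r["p"]<.3: continue
        c=cloud(p,d,r["region"])
        if len(c)<10: continue
        zt=np.percentile(c[:,2],95);top=c[c[:,2]>zt-6]
        print(t,round(r["p"],2),round(zt),np.round((top.min(0)+top.max(0))/2))
s=bot.state();print(s["ee_pos"],s["finger_gap"])
E
python3 look.py a1
```

```text
amber_large 0.6 96 [434. 137.  94.]
amber_large 0.54 99 [ 504. -322.   98.]
amber_small 0.97 85 [677.  37.  83.]
white_bottle 0.56 88 [468.  41.  86.]
clear_bottle 0.87 99 [ 505. -322.   98.]
stored_amber 0.68 100 [659. -73.  98.]
stored_amber 0.41 100 [ 504. -322.   98.]
stored_white 0.93 92 [529. 294.  90.]
stored_clear 0.8 100 [ 518. -248.   98.]
[435.93605592 138.4737512  136.81205712] 1.002948176901186
```

View pics/a1.png

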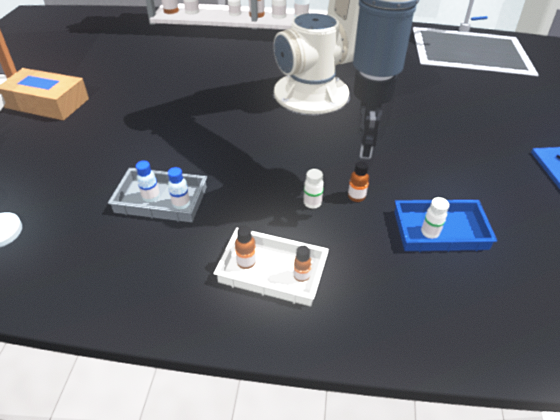

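The clear bottle at (148,182) and the small amber at (302,265) stand upright in their trays. The gripper is above the large amber bottle.

Call:
drive_tool --steps '[0,0.001,0.02,0,0,0,-1,0,0.001,0.045,0,0,0,-1,0,0.001,0.07,0,0,0,-1,0,0.001,0.09,0,0,0,-1,0,0.001,0.101,0,0,0,-1,0,0.001,0.108,0,0,0,-1,0,0.001,0.108,0,0,0,-0.3,0,0.001,0.108,0,0,0,0]'

```text
clock: 15.3
ee_pos: [434.8, 138.9, 29.2]
ee_rot: [-179.9, 0.0, -90.0]
force: [0.1, 0.2, 0.5]
finger_gap: 0.691
grip_force: 0.0
```

Call:
drive_tool --steps '[0,0,0,0,0,0,0.2,0,0,0,0,0,0,0.4,0,0,0,0,0,0,0.6,0,0,0,0,0,0,1,0,0,0,0,0,0,1,0,0,0,0,0,0,1,0,0,0,0,0,0,1,0,0,0,0,0,0,1]'

```text
clock: 16.1
ee_pos: [434.8, 139.0, 29.6]
ee_rot: [-179.9, 0.1, -90.0]
force: [-2.1, -0.0, 6.2]
finger_gap: 0.446
grip_force: 40.2
```

Call:
drive_tool --steps '[0,0,-0.02,0,0,0,1,0,0,-0.055,0,0,0,1,0.005,-0.007,-0.09,0,0,0,1,0.02,-0.03,-0.11,0,0,0,1,0.043,-0.065,-0.11,0,0,0,1,0.067,-0.1,-0.11,0,0,0,1,0.091,-0.136,-0.11,0,0,0,1,0.115,-0.172,-0.11,0,0,0,1]'

```text
clock: 16.9
ee_pos: [606.9, 22.5, 138.1]
ee_rot: [179.9, 0.0, -90.0]
force: [0.5, 0.9, -1.1]
finger_gap: 0.44
grip_force: 40.6
```

Call:
drive_tool --steps '[0.0205,-0.031,0,0,0,0,1,0.035,-0.053,0,0,0,0,1,0.0405,-0.0605,0,0,0,0,1,0.0405,-0.0605,0,0,0,0,1,0.0405,-0.0605,0.005,0,0,0,1,0.0405,-0.0605,0.015,0,0,0,1,0.0405,-0.0605,0.025,0,0,0,1,0.0405,-0.0605,0.03,0,0,0,1]'

```text
clock: 17.7
ee_pos: [665.2, -16.4, 106.9]
ee_rot: [179.9, 0.0, -90.0]
force: [0.1, 0.2, -2.1]
finger_gap: 0.441
grip_force: 40.8
```

Call:
drive_tool --steps '[0,0,0.015,0,0,0,1,0,0,0.035,0,0,0,1,0,0,0.053,0,0,0,1,0,0,0.065,0,0,0,1,0,0,0.07,0,0,0,1,0,0,0.072,0,0,0,1,0,0,0.0735,0,0,0,1,0,0,0.0735,0,0,0,1]'

```text
clock: 18.5
ee_pos: [666.9, -16.9, 35.7]
ee_rot: [-179.9, 0.0, -90.0]
force: [-0.4, -0.3, -1.3]
finger_gap: 0.447
grip_force: 40.8
```

Call:
drive_tool --steps '[0,0,0.0005,0,0,0,1,0,0,0.001,0,0,0,1,0,0,0.0015,0,0,0,1,0,0,0.002,0,0,0,1,0,0,0.0025,0,0,0,1,0,0,0.0025,0,0,0,1,0,0,0.0025,0,0,0,1,0,0,0.0025,0,0,0,1]'

```text
clock: 19.3
ee_pos: [666.6, -17.0, 33.6]
ee_rot: [-180.0, -0.0, -90.0]
force: [-3.4, 0.9, 6.2]
finger_gap: 0.446
grip_force: 41.2
```

Call:
drive_tool --steps '[0,0,-0.001,0,0,0,0.2,0,0,-0.001,0,0,0,0.05,0,0,-0.001,0,0,0,-0.1,0,0,-0.001,0,0,0,-0.3,0,0,-0.001,0,0,0,-0.45,0,0,-0.001,0,0,0,-0.45,0,0,-0.015,0,0,0,-0.45,0,0,-0.04,0,0,0,-0.45]'

```text
clock: 20.1
ee_pos: [665.3, -17.1, 71.8]
ee_rot: [179.8, -0.0, -90.0]
force: [0.7, -1.1, -0.3]
finger_gap: 0.724
grip_force: 0.0
```

Call:
drive_tool --steps '[0,0,-0.035,0,0,0,-0.45,0,0,-0.065,0,0,0,-1,-0.01,0.035,-0.065,0,0,0,-1,-0.022,0.075,-0.065,0,0,0,-1,-0.034,0.115,-0.065,0,0,0,-1,-0.046,0.155,-0.065,0,0,0,-1,-0.054,0.185,-0.065,0,0,0,-1,-0.0582,0.198,-0.062,0,0,0,-1]'

```text
clock: 20.9
ee_pos: [466.8, 41.7, 136.4]
ee_rot: [-179.9, 0.1, -90.0]
force: [0.7, 0.7, 0.0]
finger_gap: 1.003
grip_force: 0.0
```

Call:
drive_tool --steps '[0,0,0.02,0,0,0,-1,0,0,0.045,0,0,0,-1,0,0,0.07,0,0,0,-1,0,0,0.09,0,0,0,-1,0,0,0.101,0,0,0,-1,0,0,0.107,0,0,0,-1,0,0,0.107,0,0,0,-0.3,0,0,0.107,0,0,0,0]'

```text
clock: 21.7
ee_pos: [469.3, 41.5, 28.5]
ee_rot: [-179.9, 0.0, -90.0]
force: [-1.0, 0.0, -0.9]
finger_gap: 0.688
grip_force: 0.0
```

Call:
drive_tool --steps '[0,0,0,0,0,0,0.2,0,0,0,0,0,0,0.4,0,0,0,0,0,0,0.6,0,0,0,0,0,0,1,0,0,0,0,0,0,1,0,0,0,0,0,0,1,0,0,0,0,0,0,1,0,0,0,0,0,0,1]'

```text
clock: 22.5
ee_pos: [469.4, 41.5, 28.6]
ee_rot: [-179.9, 0.0, -90.0]
force: [-1.1, 1.2, 5.7]
finger_gap: 0.445
grip_force: 40.3
```

Call:
drive_tool --steps '[0,0,-0.02,0,0,0,1,0,0,-0.055,0,0,0,1,-0.01,-0.001,-0.09,0,0,0,1,-0.035,-0.004,-0.115,0,0,0,1,-0.075,-0.009,-0.115,0,0,0,1,-0.115,-0.014,-0.115,0,0,0,1,-0.155,-0.019,-0.115,0,0,0,1,-0.195,-0.024,-0.115,0,0,0,1]'

```text
clock: 23.3
ee_pos: [492.2, 237.8, 142.5]
ee_rot: [180.0, 0.0, -90.0]
force: [0.1, -1.1, -0.7]
finger_gap: 0.442
grip_force: 40.5
```

Call:
drive_tool --steps '[-0.04,-0.005,0,0,0,0,1,-0.08,-0.01,0,0,0,0,1,-0.11,-0.014,0,0,0,0,1,-0.1215,-0.015,0,0,0,0,1,-0.1215,-0.015,0.005,0,0,0,1,-0.1215,-0.015,0.02,0,0,0,1,-0.1215,-0.015,0.035,0,0,0,1,-0.1215,-0.015,0.045,0,0,0,1]'

```text
clock: 24.1
ee_pos: [507.0, 356.2, 96.2]
ee_rot: [179.9, -0.1, -90.1]
force: [0.8, -0.1, -0.7]
finger_gap: 0.445
grip_force: 40.5
```

Call:
drive_tool --steps '[0,0,0.015,0,0,0,1,0,0,0.033,0,0,0,1,0,0,0.048,0,0,0,1,0,0,0.057,0,0,0,1,0,0,0.06,0,0,0,1,0,0,0.062,0,0,0,1,0,0,0.063,0,0,0,1,0,0,0.063,0,0,0,1]'

```text
clock: 24.9
ee_pos: [507.9, 358.0, 35.2]
ee_rot: [-180.0, 0.0, -90.0]
force: [-0.5, 0.5, -1.4]
finger_gap: 0.444
grip_force: 40.5
```

Call:
drive_tool --steps '[0,0,0.0005,0,0,0,1,0,0,0.001,0,0,0,1,0,0,0.0015,0,0,0,1,0,0,0.002,0,0,0,1,0,0,0.0025,0,0,0,1,0,0,0.0028,0,0,0,1,0,0,0.0028,0,0,0,1,0,0,0.0028,0,0,0,1]'

```text
clock: 25.7
ee_pos: [507.7, 357.8, 32.7]
ee_rot: [-180.0, 0.0, -90.0]
force: [-2.5, -0.9, 4.9]
finger_gap: 0.449
grip_force: 40.8
```

Call:
drive_tool --steps '[0,0,-0.001,0,0,0,0.2,0,0,-0.001,0,0,0,0.05,0,0,-0.001,0,0,0,-0.1,0,0,-0.001,0,0,0,-0.3,0,0,-0.001,0,0,0,-0.45,0,0,-0.001,0,0,0,-0.45,0,0,-0.015,0,0,0,-0.45,0,0,-0.04,0,0,0,-0.45]'

```text
clock: 26.5
ee_pos: [506.5, 356.7, 70.1]
ee_rot: [179.8, -0.2, -90.0]
force: [-0.2, 0.5, 0.4]
finger_gap: 0.725
grip_force: 0.0
```

Call:
drive_tool --steps '[0,0,-0.04,0,0,0,-0.45,0,0,-0.08,0,0,0,-0.45,0,0,-0.11,0,0,0,-0.45,0,0.03,-0.13,0,0,0,-0.45,0,0.07,-0.13,0,0,0,-0.45,0,0.11,-0.13,0,0,0,-0.45,0,0.12,-0.13,0,0,0,-0.45,0,0.12,-0.13,0,0,0,-0.45]'

```text
clock: 27.3
ee_pos: [386.6, 358.0, 202.5]
ee_rot: [-180.0, 0.1, -89.9]
force: [0.7, 0.6, 0.3]
finger_gap: 0.723
grip_force: 0.0
```

```bash
python3 look.py a2
```

```text
amber_large 0.85 100 [667. -17.  98.]
amber_large 0.61 85 [677.  37.  83.]
amber_small 0.74 85 [677.  37.  83.]
white_bottle 0.8 92 [510. 356.  91.]
clear_bottle 0.75 100 [ 506. -322.   98.]
stored_amber 0.72 99 [659. -73.  98.]
stored_white 0.77 92 [529. 294.  90.]
stored_white 0.52 34 [516. 320.  47.]
stored_clear 0.91 100 [ 517. -247.   98.]
[388.21417975 357.68879615 201.35005269] 0.7228451403731945
```

View pics/a2.png

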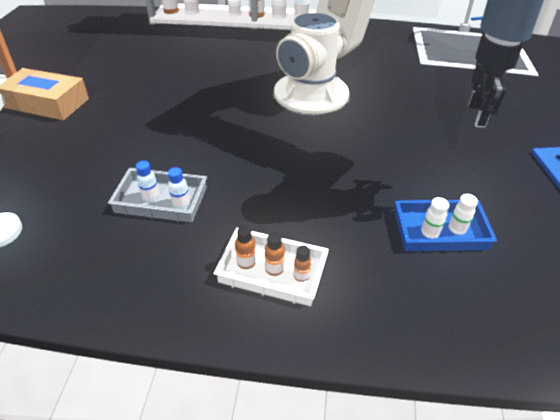

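All seven bottles stand upright in the right trays: two clear at (148,182) and (178,188), three amber from (245,248) to (302,265), and two white at (435,218) and (463,214). The stored bottles haven't moved, and the arm is clear of everything.

```bash
python3 -c "from workcell import bot; print(bot.sign_off())"
```

```text
the job is handed in; nothing more can be done
None
```

All four loose bottles now stand upright in the trays of their kind, the stored bottles still stand where they were, and the job is handed in at about 28 s; the sign-off returned no verdict.

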